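# Fill the gift box and run its lid board out to the mark

### The job

Tip the aluminium tray up by its orange handle so that its three wooden blocks slide into the black box, and lower the tray level again. Then slide the white lid board straight out over the box, flat on its stand and never lifted off it, until its front edge is level with the red marks on the box's rim, and finish while still holding it there: the board overhangs so far that it would tip if let go. Leave the glue bottles and the small closed box alone.

Things in the scene. Friction and masses are not known exactly. Their poses are not given: they have to be found in the camera images.
- stand: fixed feed stand, flat grey top 170 (x) x 220 (y) mm on green legs; origin under its centre on the bench, top 92 mm higher. Its -y axis is the outward direction, in which the board slides; the outward edge is 110 mm from the centre. Its position and yaw vary
- stand_edge (a point): middle of the stand's outward edge, at the top surface
- panel: loose white lid board with black stitching, 140 (x) x 240 (y) x 12 mm (z), about 0.34 kg, lying on the stand, pale wooden grip bar on top near its tail; origin under its centre. Its -y end is the front edge; it starts up to 0.06 rad askew to the stand. Once its front edge overhangs the stand by more than about 130 mm it tips unless held
- panel_front (a point): middle of the board's front edge, at its underside
- panel_grip (a point): grip point in the wooden grip bar of the board: the bar runs along the board's x, 80 mm long, 16 mm wide (along y), its top 34 mm above the board's upper face, standing 95 mm from the board's centre towards the tail; this point is on the bar's centre line, 22 mm above the board's upper face (12 mm below the bar's top)
- box: fixed open black box 170 (x) x 150 (y) x 70 mm high, walls and floor 5 mm, a 45 mm high partition across it 30 mm from the centre towards the stand; origin under its centre on the bench; same axes as the stand. It stands beyond the stand's outward edge (15 to 45 mm gap), its rim 22 mm lower than the stand's top; the lid board passes above it without touching
- box_mark (a point): point midway between the two red marks on the box's side rims (red tape 6 mm wide down each side wall, with a 5 mm wide tab sticking out 14 mm at the rim), at rim height; 55 mm from the box centre in the outward (-y) direction. In the end the board's front edge is level with the line through the marks along x, that is panel_front has the same y in the box's frame
- tray (a joint): tilt of the aluminium tray in rad: 0 level (at rest), 1.15 fully tipped towards the box. It falls back to 0 by its weight (0.3 kg) when let go; the blocks slide off between about 0.5 and 1.0 rad
- tray_hinge (a point): hinge line of the tray, along the box's x, just outside the box's far (-y) wall, 74 mm above the bench, fixed. The tray, 120 mm wide with 20 mm walls and open towards the box, lies from here in the box's -y direction and tips by raising its far end
- tray_grip (a point): grip point in the orange handle tab, 137 mm from the hinge line and 14 mm above it when level; moves with the tray on an arc about the hinge. The tab is 24 mm wide (box x), 12 mm thick and sticks out 39 mm from the tray's end wall, past this point by 14 mm; pinched from above across its width, it can pivot between the fingers as the tray tips
- block1: loose pale wooden block 22 x 22 x 18 mm, 14 g, starting in the tray; origin under its centre
- block2: the same, second block
- block3: the same, third block
- glue1: bystander: yellow glue bottle with red nozzle, 54 mm across, 135 mm high; origin under its centre
- glue2: bystander: the same, second bottle
- smallbox: bystander: small closed black box 110 x 75 x 40 mm; origin under its centre
Not all that is in view belongs to the job. What is shaped like the block3 but blue is not meant.

How it is judged:
By the outcome, as a careful person would: the job done as asked, in the order asked, and still so for the second after the job is handed in, while the arm keeps its last pose, push and grip.
It also fails if it takes over 61 s, if anything falls off the work surface, if the arm or the gripper's body presses on something with over 40 N, if the wrist force passes 120 N, or if a joint passes its speed limit or range.

### The arm

A 6-joint arm with a two-finger parallel gripper is mounted at the origin on the work surface. World frame = base frame: x ahead of the robot, y to its left, z up, the work surface at z = 0. Lengths are in m, angles in rad, forces in N, time in s.
With the tool pointing down it reaches from about 0.4 to 0.825 m from the base axis. Payload 7 kg.
Tool frame: the origin (TCP) lies between the finger pads; the fingertips stand 25 mm ahead of it and the grasp point (between the pads) lies 6 mm ahead of it; z points along the fingers, x is the direction in which the jaws open and shut, and the axes are right-handed (so a half turn about z gives the same grasp; the last joint's range is limited). The gripper opens to 88 mm and grips with 3 to 60 N. Pads are 19 mm wide; open, the fingers measure 130 mm over their backs; the gripper's body (78 mm by 193 mm) begins 47 mm behind the grasp point.
Start: joints at [-1.052, 0.359, 0.012, 0, -1.224, -0.288], TCP at [0.154, -0.657, 0.252] pointing down, gripper open.
Joint ranges: [-3.07, 3.07], [-1.43, 2.12], [-1.02, 1.25], [-3.03, 1.67], [-3.05, -0], [-3.03, 3.03]. Speed limits (rad/s): [2.39, 2.39, 3.01, 3.14, 3.14, 3.14].

### API

Orientations are given as [roll, pitch, yaw] about the fixed x, y, z axes, in that order (R = Rz(yaw) Ry(pitch) Rx(roll)).
In Python, from bench import env gives the robot as it stands.
- The arm moves only by the tool servo_tool, never from a script. Its argument "commands" is a list of rows, each a list of 7 numbers: the turn, a rotation vector about the tool's x, y, z in degrees, then the shift along the tool's x, y, z in m, then the finger opening in m, from 0 to 0.0876. In form: [[ax, ay, az, tx, ty, tz, claw], ...]. A call has 1 to 5 rows; each row is the pose to reach, as a shift and turn from the pose commanded when the call began, along the tool's axes at that moment; what a row does not reach only later rows make up. A row lasts 1/10 s, in which the tool goes at most 50 mm and 8.59 degrees, less where a joint would pass 70% of its speed; a pose out of reach is approached as far as the arm can. A call with a gripper value outside its range is refused whole. The fingers move at their own pace and stop on an object; "newtons" is the grip in N (left out, the last holds). Time passes only in rows, so rows that repeat a pose let the fingers close. It gives the time, the measured TCP pose, the force and the opening at its end, in the units of the state.
- env.read_state(): the state, without advancing time (a new reading comes with each control period).
- env.get_image(name): name is "side" or "top"; returns the picture (400x640x3 uint8, red, green, blue); there is no depth.
- env.get_calibration(name): a dict with "camera_matrix" (3x3 intrinsics, pixels), "distortion" ([k1, k2, p1, p2, k3] as OpenCV has them; the pictures are not rectified), "R" (3x3) and "t" (3): a world point X has camera coordinates R X + t. Camera axes: x right, y down, z forward; pixel columns grow to the right and rows downward; lengths in m; the calibration is good to about 2 mm. A picture is of the moment at which its call begins. get_calibration takes no time and is no camera call.
- env.close_job(): hands the job in, once; it reports no verdict.
The state is a dict: "time_s": time; "q": joint angles; "joint_vel": joint speeds; "joint_efforts": joint torques, N m; "tcp_pos": TCP position; "ee_rot": TCP orientation; "force": force on the tool from outside, world axes, zero at the start; "moment": the same for the moment, N m; "gripper_width": finger opening in m.
Only numpy, scipy, OpenCV 4.12 (cv2) and the standard library are available. Lean on these libraries where they do the work, as an engineer would, in place of code of your own. Each camera call takes 0.05 s, during which the arm holds its last target. There are 200 camera calls.

## Working session

There is one attempt and no reset: what is moved stays moved. The work goes in short steps, Python scripts to look and compute and a tool call to move; the robot and the scene stay as the last step left them, time stands still between calls to the robot, and variables do not carry over. Pictures are saved under pics/ and viewed, about 8 in all and at most 12, crops included, and the job is handed in when it is done.

Besides the shell and the picture viewer there is one more tool, called by a JSON object that holds its "op" and its "data", one argument or row to a line. servo_tool: Moves the arm, as the interface text tells. Its arguments: {"type":"object","properties":{"commands":{"type":"array","items":{"type":"array","items":{"type":"number"}}},"newtons":{"type":"number"}},"required":["commands"]}

```bash
mkdir -p pics; ls; python3 - <<'E'
from bench import env
import cv2
for n in("side","top"):
    c=env.get_calibration(n);print(n,{k:__import__('numpy').round(v,4).tolist() for k,v in c.items()})
    cv2.imwrite(f"pics/{n}0.png",env.get_image(n)[:,:,::-1])
s=env.read_state();print(s)
E
```

```text
pics
side {'camera_matrix': [[506.309, 0.0, 314.6956], [0.0, 506.309, 201.2705], [0.0, 0.0, 1.0]], 'distortion': [-0.1193, 0.0, 0.0, 0.0, 0.0], 'R': [[0.9831, -0.1815, 0.0224], [-0.082, -0.5467, -0.8333], [0.1635, 0.8174, -0.5524]], 't': [-0.6113, 0.1404, 1.0556]}
top {'camera_matrix': [[441.6978, 0.0, 318.8238], [0.0, 441.6978, 201.3879], [0.0, 0.0, 1.0]], 'distortion': [-0.0958, 0.0, 0.0, 0.0, 0.0], 'R': [[0.0161, -0.9996, -0.0217], [-0.9953, -0.014, -0.0953], [0.095, 0.0231, -0.9952]], 't': [0.014, 0.6335, 1.0698]}
{'time_s': 0.1, 'q': array([-1.05190474e+00,  3.59334346e-01,  1.11625997e-02, -2.95546029e-04,
       -1.22408628e+00, -2.88096271e-01]), 'joint_vel': array([ 1.05262414e-03, -2.41322742e-03,  1.63858743e-03,  2.10834863e-03,
        9.13885067e-04,  2.92302845e-05]), 'joint_efforts': array([-1.75230922e-03, -5.84162772e+01,  2.93752116e+01,  7.01553941e+00,
        1.01886241e-02, -8.06606204e-05]), 'tcp_pos': array([ 0.15429222, -0.65673064,  0.25071162]), 'ee_rot': array([-3.14144370e+00, -1.48040709e-03,  1.80149090e+00]), 'force': array([-0.39350592, -0.22421637, -0.21318875]), 'moment': array([0.03578728, 0.020281  , 0.01639519]), 'gripper_width': 0.0876234149304763}
```

View pics/top0.png

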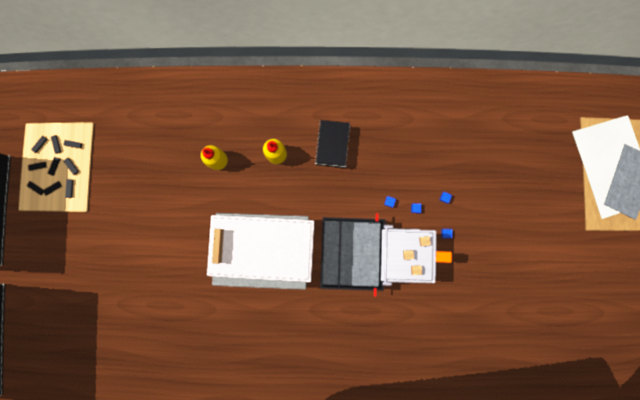

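View pics/side0.png

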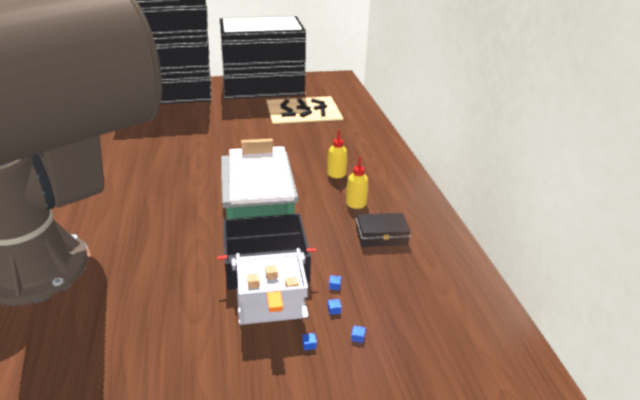

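Top view: the board (white) is at about (261,248) with its bar at (217,246). The box is at (352,254) with red tabs at (377,217) and (375,293). The tray is at (409,256) with its orange tab at (444,257). The blue cubes, glue bottles (214,157)/(274,151) and small box (333,143) are bystanders or distractors. Handle candidates are the orange tab (444,257), the red nozzles and the red tabs, and the orange tab fits. Bar candidates are the tan bar (217,246), the wooden blocks and the cutting board (56,167), and the bar fits.

```bash
cat > h.py <<'E'
import cv2,numpy as np
from bench import env
def ray(n,px):
    c=env.get_calibration(n);R=np.array(c["R"]);t=np.array(c["t"])
    u=cv2.undistortPoints(np.float64(px).reshape(-1,1,2),np.array(c["camera_matrix"]),np.array(c["distortion"])).reshape(-1,2)
    return -R.T@t,np.c_[u,np.ones(len(u))]@R
def plane(n,px,z):
    C,d=ray(n,px);return C+d*((z-C[2])/d[:,2])[:,None]
def tri(a,b):
    C1,d1=ray("top",[a]);C2,d2=ray("side",[b]);A=np.c_[d1[0],-d2[0]]
    s=np.linalg.lstsq(A,C2-C1,rcond=None)[0];p,q=C1+s[0]*d1[0],C2+s[1]*d2[0]
    return (p+q)/2,np.linalg.norm(p-q)
def blobs(im,lo,hi,amin=15):
    m=cv2.inRange(cv2.cvtColor(im,cv2.COLOR_RGB2HSV),np.array(lo),np.array(hi))
    n,l,s,c=cv2.connectedComponentsWithStats(m)
    return [(c[i].round(1),s[i].tolist(),l==i) for i in range(1,n) if s[i][4]>=amin]
E
cat > m.py <<'E'
from h import *
T=cv2.imread("pics/top0.png")[:,:,::-1].copy();S=cv2.imread("pics/side0.png")[:,:,::-1].copy()
for n,im in(("top",T),("side",S)):
    for k,lo,hi,z in(("orange",(10,180,180),(20,255,255),.094),("red",(0,170,120),(6,255,255),.07),("red2",(174,170,120),(180,255,255),.07)):
        for c,s,m in blobs(im,lo,hi,8):print(n,k,c,s,plane(n,[c],z)[0].round(4))
    for c,s,m in blobs(im,(0,0,200),(180,40,255),500):
        if 150<c[0]<460 and 130<c[1]<330:
            r=cv2.boxPoints(cv2.minAreaRect(np.argwhere(m)[:,::-1].astype(np.float32)));print(n,"white",c,s,r.round(1).tolist());print(plane(n,r,.104).round(4).tolist())
    for c,s,m in blobs(im,(10,60,120),(20,170,255),20):
        if 190<c[0]<460 and 130<c[1]<330:print(n,"tan",c,s,plane(n,[c],.138)[0].round(4),cv2.minAreaRect(np.argwhere(m)[:,::-1].astype(np.float32)))
E
python3 m.py
python3 -c "
import cv2
a=cv2.imread('pics/top0.png')[200:305,195:465];cv2.imwrite('pics/c0.png',cv2.resize(a,None,fx=2.95,fy=2.95,interpolation=2))"
```

```text
top orange [271.1 141.8] [267, 141, 10, 4, 11] [0.7686 0.1384 0.094 ]
top orange [206.7 147.5] [204, 146, 8, 4, 11] [0.7536 0.294  0.094 ]
top orange [203.4 154.1] [201, 150, 7, 9, 11] [0.7374 0.3014 0.094 ]
top orange [443.5 256.6] [436, 251, 16, 12, 180] [ 0.5023 -0.27    0.094 ]
top red [271.8 146.5] [268, 142, 9, 10, 71] [0.7625 0.1397 0.07  ]
top red [207.6 152.8] [203, 149, 10, 9, 71] [0.7456 0.298  0.07  ]
top red [376.5 217. ] [375, 213, 4, 9, 32] [ 0.5939 -0.1158  0.07  ]
top red [374.5 291.9] [373, 288, 4, 9, 33] [ 0.4166 -0.1123  0.07  ]
top white [264.8 248.2] [207, 215, 107, 67, 5777] [[206.60000610351562, 276.5], [210.10000610351562, 213.8000030517578], [313.6000061035156, 219.60000610351562], [310.1000061035156, 282.29998779296875]]
[[0.4475, 0.2794, 0.104], [0.5933, 0.2763, 0.104], [0.5837, 0.0333, 0.104], [0.4397, 0.0389, 0.104]]
top white [406.2 255.3] [381, 226, 55, 59, 2420] [[380.5, 283.8999938964844], [382.1000061035156, 225.8000030517578], [435.8999938964844, 227.1999969482422], [434.3999938964844, 285.29998779296875]]
[[0.4387, -0.1224, 0.104], [0.5717, -0.125
[... 3123 characters left out ...]
056152)
side tan [383.2 290.3] [379, 282, 10, 19, 65] [ 0.6736 -0.322   0.138 ] ((384.10003662109375, 290.20001220703125), (19.230182647705078, 8.049844741821289), 63.43495178222656)
side tan [279.5 297.8] [273, 291, 10, 16, 27] [ 0.5038 -0.3119  0.138 ] ((278.70001220703125, 298.1000061035156), (17.076297760009766, 6.324555397033691), 71.56504821777344)
side tan [402.4 296.8] [398, 291, 9, 12, 36] [ 0.7002 -0.3419  0.138 ] ((403.10003662109375, 296.8000183105469), (8.049844741821289, 9.391485214233398), 26.56505012512207)
side tan [268.7 301.7] [267, 292, 8, 18, 25] [ 0.4857 -0.318   0.138 ] ((268.4310302734375, 300.3276062011719), (16.526884078979492, 5.385164737701416), 68.19859313964844)
```

View pics/c0.png

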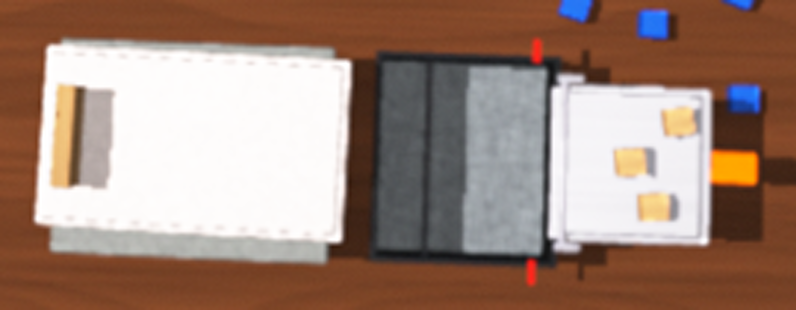

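Crop: orange tab at (734,168)/2.95 with blocks in the tray at (679,121), (631,161) and (654,206). The box's red tabs are at (537,50) and (531,271). The tab's centroid gives x .502, and the box axis from the marks also gives .502, so they agree. Grip point ≈ (.502, -.276, .088). First I turn the tool and go above it.

{"op": "servo_tool", "data": {
  "commands": [
    [0, 0, -8, 0, 0, 0, 0.0876],
    [0, 0, -16, 0, 0, 0, 0.0876],
    [0, 0, -24, 0, 0, 0, 0.0876],
    [0, 0, -32, 0, 0, 0, 0.0876],
    [0, 0, -38, 0, 0, 0, 0.0876]
  ],
  "newtons": 20
}}

```text
time_s: 0.6
tcp_pos: [0.1543, -0.6568, 0.251]
ee_rot: [3.141, -0.001, 2.47]
force: [0.3, 0.2, -0.3]
gripper_width: 0.0876
```

{"op": "servo_tool", "data": {
  "commands": [
    [0, 0, -8, 0, 0, 0, 0.0876],
    [0, 0, -16, 0, 0, 0, 0.0876],
    [0, 0, -24, 0, 0, 0, 0.0876],
    [0, 0, -32, 0, 0, 0, 0.0876],
    [0, 0, -37.7, 0, 0, 0, 0.0876]
  ]
}}

```text
time_s: 1.1
tcp_pos: [0.1543, -0.6568, 0.251]
ee_rot: [3.141, -0.0, 3.128]
force: [-0.4, -0.1, 0.9]
gripper_width: 0.0875
```

{"op": "servo_tool", "data": {
  "commands": [
    [0, 0, 0, -0.02, 0.02, 0, 0.0876],
    [0, 0, 0, -0.045, 0.05, 0, 0.0876],
    [0, 0, 0, -0.075, 0.08, 0, 0.0876],
    [0, 0, 0, -0.105, 0.11, 0, 0.0876],
    [0, 0, 0, -0.135, 0.14, 0, 0.0876]
  ]
}}

```text
time_s: 1.6
tcp_pos: [0.2927, -0.5182, 0.2512]
ee_rot: [3.141, -0.0, 3.122]
force: [0.8, -0.7, 0.3]
gripper_width: 0.0879
```

{"op": "servo_tool", "data": {
  "commands": [
    [0, 0, 0, -0.03, 0.03, 0, 0.0876],
    [0, 0, 0, -0.06, 0.065, 0, 0.0876],
    [0, 0, 0, -0.09, 0.1, 0, 0.0876],
    [0, 0, 0, -0.12, 0.135, 0, 0.0876],
    [0, 0, 0, -0.145, 0.165, 0, 0.0876]
  ]
}}

```text
time_s: 2.1
tcp_pos: [0.4412, -0.3555, 0.2514]
ee_rot: [3.141, -0.0, 3.123]
force: [0.1, -0.6, -0.2]
gripper_width: 0.088
```

{"op": "servo_tool", "data": {
  "commands": [
    [0, 0, 0, -0.02, 0.03, 0, 0.0876],
    [0, 0, 0, -0.04, 0.06, 0.02, 0.0876],
    [0, 0, 0, -0.055, 0.078, 0.05, 0.0876],
    [0, 0, 0, -0.0597, 0.0834, 0.06, 0.0876],
    [0, 0, 0, -0.0597, 0.0834, 0.06, 0.0876]
  ]
}}

```text
time_s: 2.6
tcp_pos: [0.5007, -0.2743, 0.1897]
ee_rot: [3.141, -0.004, 3.124]
force: [0.1, 0.3, 0.2]
gripper_width: 0.0875
```

```bash
python3 - <<'E'
from h import *
im=env.get_image("side");cv2.imwrite("pics/s1.png",im[:,:,::-1])
a=im[130:370,180:420,::-1];cv2.imwrite("pics/c1.png",cv2.resize(a,None,fx=2.5,fy=2.5,interpolation=2))
E
```

```text
(no output)
```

View pics/c1.png

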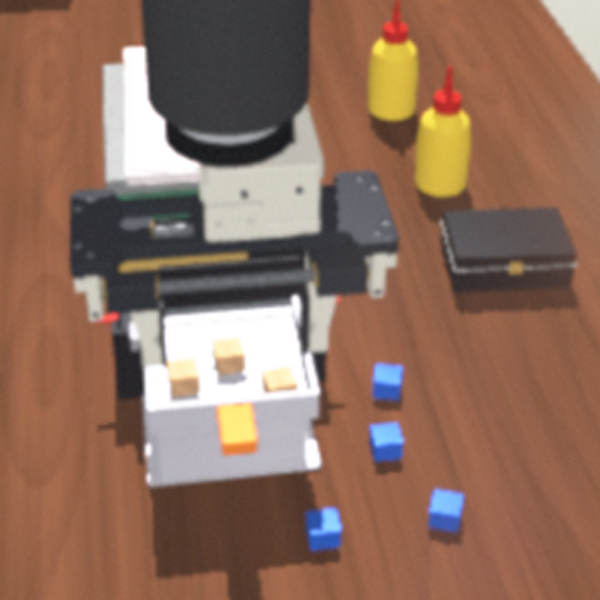

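The side view shows the gripper square over the tray, with its jaws straddling the tab line; the tab is at crop (238,428) and its tip at y≈-.290, so the grip point at -.276 holds. The blue cubes stand clear. Now I descend and grip.

{"op": "servo_tool", "data": {
  "commands": [
    [0, 0, 0, -0.001, -0.0015, 0.03, 0.06],
    [0, 0, 0, -0.001, -0.0015, 0.06, 0.06],
    [0, 0, 0, -0.001, -0.0015, 0.085, 0.06],
    [0, 0, 0, -0.001, -0.0015, 0.0955, 0.06],
    [0, 0, 0, -0.001, -0.0015, 0.0955, 0.06]
  ]
}}

```text
time_s: 3.15
tcp_pos: [0.5016, -0.2775, 0.0958]
ee_rot: [3.142, -0.002, 3.122]
force: [-0.4, 0.3, 0.2]
gripper_width: 0.0608
```

{"op": "servo_tool", "data": {
  "commands": [
    [0, 0, 0, 0, 0, 0, 0.015],
    [0, 0, 0, 0, 0, 0, 0.015],
    [0, 0, 0, 0, 0, 0, 0.015],
    [0, 0, 0, 0, 0, 0, 0.015],
    [0, 0, 0, 0, 0, 0, 0.015]
  ]
}}

```text
time_s: 3.65
tcp_pos: [0.5021, -0.2766, 0.0965]
ee_rot: [-3.142, -0.0, 3.123]
force: [-11.8, -1.1, 7.4]
gripper_width: 0.0255
```

{"op": "servo_tool", "data": {
  "commands": [
    [0, 0, 0, 0, 0, 0, 0.015],
    [0, 0, 0, 0, 0, 0, 0.015],
    [0, 0, 0, 0, 0, 0, 0.015]
  ]
}}

```text
time_s: 3.95
tcp_pos: [0.5012, -0.2766, 0.0964]
ee_rot: [3.142, -0.002, 3.123]
force: [-3.7, 1.4, 5.9]
gripper_width: 0.0236
```

{"op": "servo_tool", "data": {
  "commands": [
    [0, 0, 0, 0, 0.001, -0.007, 0.015],
    [0, 0, 0, 0, 0.002, -0.0135, 0.015],
    [0, 0, 0, 0, 0.0037, -0.02, 0.015],
    [0, 0, 0, 0, 0.0055, -0.027, 0.015],
    [0, 0, 0, 0, 0.0077, -0.0335, 0.015]
  ]
}}

```text
time_s: 4.45
tcp_pos: [0.5013, -0.2686, 0.1298]
ee_rot: [3.141, -0.002, 3.122]
force: [-5.6, -1.1, -3.9]
gripper_width: 0.0238
```

{"op": "servo_tool", "data": {
  "commands": [
    [0, 0, 0, 0, 0.0026, -0.0064, 0.015],
    [0, 0, 0, 0, 0.0055, -0.0127, 0.015],
    [0, 0, 0, 0, 0.0086, -0.0188, 0.015],
    [0, 0, 0, 0, 0.0121, -0.0247, 0.015],
    [0, 0, 0, 0, 0.0158, -0.0305, 0.015]
  ]
}}

```text
time_s: 4.95
tcp_pos: [0.5017, -0.2528, 0.1604]
ee_rot: [3.141, -0.002, 3.123]
force: [-6.8, -0.3, -2.6]
gripper_width: 0.0239
```

Low forces; carry on up the arc to 1.0 rad.

{"op": "servo_tool", "data": {
  "commands": [
    [0, 0, 0, 0, 0.004, -0.0055, 0.015],
    [0, 0, 0, 0, 0.0083, -0.0109, 0.015],
    [0, 0, 0, 0, 0.0129, -0.016, 0.015],
    [0, 0, 0, 0, 0.0177, -0.0209, 0.015],
    [0, 0, 0, 0, 0.0228, -0.0256, 0.015]
  ]
}}

```text
time_s: 5.45
tcp_pos: [0.5021, -0.2301, 0.1861]
ee_rot: [-3.142, -0.002, 3.123]
force: [-5.1, -2.6, -2.5]
gripper_width: 0.0237
```

{"op": "servo_tool", "data": {
  "commands": [
    [0, 0, 0, 0, 0.0053, -0.0044, 0.015],
    [0, 0, 0, 0, 0.0108, -0.0086, 0.015],
    [0, 0, 0, 0, 0.0165, -0.0125, 0.015],
    [0, 0, 0, 0, 0.0225, -0.016, 0.015],
    [0, 0, 0, 0, 0.0286, -0.0193, 0.015]
  ]
}}

```text
time_s: 5.95
tcp_pos: [0.5027, -0.2017, 0.2057]
ee_rot: [-3.141, -0.001, 3.123]
force: [-5.5, -2.9, -0.8]
gripper_width: 0.0237
```

{"op": "servo_tool", "data": {
  "commands": [
    [0, 0, 0, 0, 0.006, -0.003, 0.015],
    [0, 0, 0, 0, 0.0125, -0.0056, 0.015],
    [0, 0, 0, 0, 0.0125, -0.0056, 0.015],
    [0, 0, 0, 0, 0.0125, -0.0056, 0.015],
    [0, 0, 0, 0, 0.0125, -0.0056, 0.015]
  ]
}}

```text
time_s: 6.45
tcp_pos: [0.5029, -0.1892, 0.2114]
ee_rot: [-3.141, -0.001, 3.123]
force: [-7.3, -1.7, 2.5]
gripper_width: 0.0238
```

```bash
python3 - <<'E'
from h import *
im=env.get_image("side");jm=env.get_image("top")
a=im[130:370,180:420,::-1];b=jm[180:330,300:480,::-1]
cv2.imwrite("pics/c2.png",np.hstack([cv2.resize(a,(400,400)),cv2.resize(b,(400,400))]))
print(env.read_state()["force"])
E
```

```text
[-7.77941007 -2.52782625  2.61680934]
```

View pics/c2.png

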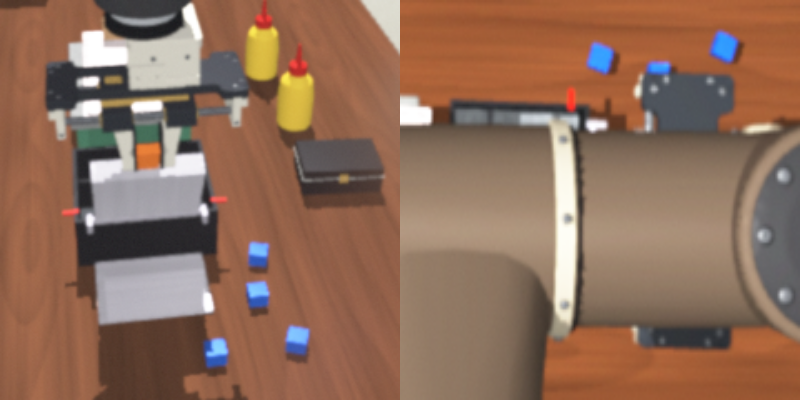

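The tray is tipped about 1.1 rad, with its tab in the fingers at crop (149,157). No block is visible on it, and all the blue cubes are undisturbed. I lower it back along the arc.

{"op": "servo_tool", "data": {
  "commands": [
    [0, 0, 0, 0, 0, 0, 0.015],
    [0, 0, 0, 0, -0.0065, 0.0026, 0.015],
    [0, 0, 0, 0, -0.0125, 0.0056, 0.015],
    [0, 0, 0, 0, -0.019, 0.0089, 0.015],
    [0, 0, 0, 0, -0.025, 0.0125, 0.015]
  ]
}}

```text
time_s: 7.05
tcp_pos: [0.5024, -0.2137, 0.1983]
ee_rot: [3.14, -0.001, 3.123]
force: [-6.6, 1.9, -1.3]
gripper_width: 0.0235
```

{"op": "servo_tool", "data": {
  "commands": [
    [0, 0, 0, 0, -0.0055, 0.0039, 0.015],
    [0, 0, 0, 0, -0.0108, 0.008, 0.015],
    [0, 0, 0, 0, -0.0161, 0.0124, 0.015],
    [0, 0, 0, 0, -0.0212, 0.0171, 0.015],
    [0, 0, 0, 0, -0.026, 0.022, 0.015]
  ]
}}

```text
time_s: 7.55
tcp_pos: [0.5019, -0.2397, 0.1761]
ee_rot: [3.14, -0.002, 3.123]
force: [-5.7, 1.6, -0.2]
gripper_width: 0.024
```

{"op": "servo_tool", "data": {
  "commands": [
    [0, 0, 0, 0, -0.0046, 0.0051, 0.015],
    [0, 0, 0, 0, -0.0089, 0.0104, 0.015],
    [0, 0, 0, 0, -0.0129, 0.016, 0.015],
    [0, 0, 0, 0, -0.0166, 0.0218, 0.015],
    [0, 0, 0, 0, -0.02, 0.0278, 0.015]
  ]
}}

```text
time_s: 8.05
tcp_pos: [0.5015, -0.2596, 0.1482]
ee_rot: [3.14, -0.002, 3.123]
force: [-4.4, 2.3, -0.3]
gripper_width: 0.0237
```

{"op": "servo_tool", "data": {
  "commands": [
    [0, 0, 0, 0, -0.0032, 0.0063, 0.015],
    [0, 0, 0, 0, -0.006, 0.0126, 0.015],
    [0, 0, 0, 0, -0.0087, 0.0187, 0.015],
    [0, 0, 0, 0, -0.0107, 0.0252, 0.015],
    [0, 0, 0, 0, -0.0125, 0.0317, 0.015]
  ]
}}

```text
time_s: 8.55
tcp_pos: [0.5013, -0.272, 0.1165]
ee_rot: [3.14, -0.002, 3.122]
force: [-5.5, 1.5, -0.3]
gripper_width: 0.0238
```

{"op": "servo_tool", "data": {
  "commands": [
    [0, 0, 0, 0, -0.0014, 0.0064, 0.015],
    [0, 0, 0, 0, -0.0025, 0.0125, 0.015],
    [0, 0, 0, 0, -0.0037, 0.019, 0.015],
    [0, 0, 0, 0, -0.0039, 0.0205, 0.015],
    [0, 0, 0, 0, -0.0039, 0.0205, 0.015]
  ]
}}

```text
time_s: 9.05
tcp_pos: [0.5013, -0.2757, 0.0973]
ee_rot: [3.141, -0.002, 3.123]
force: [-10.1, 6.0, 10.2]
gripper_width: 0.0235
```

{"op": "servo_tool", "data": {
  "commands": [
    [0, 0, 0, 0, 0, 0, 0.06],
    [0, 0, 0, 0, 0, 0, 0.06],
    [0, 0, 0, 0, 0, 0, 0.06],
    [0, 0, 0, 0, 0, -0.02, 0.06],
    [0, 0, 0, 0, 0, -0.05, 0.06]
  ]
}}

```text
time_s: 9.55
tcp_pos: [0.5018, -0.2763, 0.1452]
ee_rot: [3.141, -0.003, 3.123]
force: [0.6, 0.2, 0.5]
gripper_width: 0.057
```

{"op": "servo_tool", "data": {
  "commands": [
    [0, 0, 0, 0, 0, -0.04, 0.06],
    [0, 0, 0, 0, 0, -0.08, 0.06],
    [0, 0, 0, 0, 0.03, -0.1, 0.06],
    [0, 0, 0, 0, 0.075, -0.1, 0.06],
    [0, 0, 0, 0, 0.12, -0.1, 0.06]
  ]
}}

```text
time_s: 10.05
tcp_pos: [0.5053, -0.1557, 0.2473]
ee_rot: [3.141, 0.003, 3.121]
force: [0.8, 0.7, -0.2]
gripper_width: 0.0602
```

{"op": "servo_tool", "data": {
  "commands": [
    [0, 0, 0, 0, 0.045, 0, 0.06],
    [0, 0, 0, 0, 0.09, 0, 0.06],
    [0, 0, 0, 0, 0.135, 0, 0.06],
    [0, 0, 0, 0, 0.18, 0, 0.06],
    [0, 0, 0, 0, 0.22, 0, 0.06]
  ]
}}

```text
time_s: 10.55
tcp_pos: [0.509, 0.0658, 0.2467]
ee_rot: [3.141, 0.002, 3.123]
force: [1.2, 0.4, -0.2]
gripper_width: 0.0597
```

{"op": "servo_tool", "data": {
  "commands": [
    [0, 0, -8, -0.003, 0.04, 0, 0.06],
    [0, 0, -16, -0.006, 0.08, 0, 0.06],
    [0, 0, -24, -0.01, 0.12, 0, 0.06],
    [0, 0, -32, -0.014, 0.16, 0, 0.06],
    [0, 0, -40, -0.017, 0.186, 0, 0.06]
  ]
}}

```text
time_s: 11.05
tcp_pos: [0.5296, 0.252, 0.2463]
ee_rot: [3.141, 0.002, -2.455]
force: [0.7, -0.6, 0.1]
gripper_width: 0.0598
```

{"op": "servo_tool", "data": {
  "commands": [
    [0, 0, -8.5, 0, 0, 0, 0.06],
    [0, 0, -17, 0, 0, 0, 0.06],
    [0, 0, -25.5, 0, 0, 0, 0.06],
    [0, 0, -34, 0, 0, 0, 0.06],
    [0, 0, -42.5, 0, 0, 0, 0.06]
  ]
}}

```text
time_s: 11.55
tcp_pos: [0.5295, 0.2495, 0.2463]
ee_rot: [-3.141, 0.001, -1.714]
force: [-0.4, 0.2, 0.7]
gripper_width: 0.0601
```

{"op": "servo_tool", "data": {
  "commands": [
    [0, 0, -6.5, 0, 0, 0, 0.06],
    [0, 0, -6.5, 0, 0, 0, 0.06]
  ]
}}

```text
time_s: 11.75
tcp_pos: [0.5295, 0.2494, 0.2463]
ee_rot: [-3.141, 0.001, -1.605]
force: [0.8, 0.9, 0.5]
gripper_width: 0.06
```

```bash
python3 - <<'E'
from h import *
im=env.get_image("side");jm=env.get_image("top")
cv2.imwrite("pics/s3.png",im[:,:,::-1]);cv2.imwrite("pics/t3.png",jm[:,:,::-1])
a=im[120:330,190:350,::-1];b=jm[180:330,180:480,::-1]
cv2.imwrite("pics/c3.png",np.hstack([cv2.resize(a,(267,350),interpolation=2),cv2.resize(b,(530,265),interpolation=2)[:350]] if 0 else [cv2.resize(a,(267,350),interpolation=2),cv2.copyMakeBorder(cv2.resize(b,(530,265),interpolation=2),0,85,0,0,0)]))
E
```

```text
(no output)
```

View pics/c3.png

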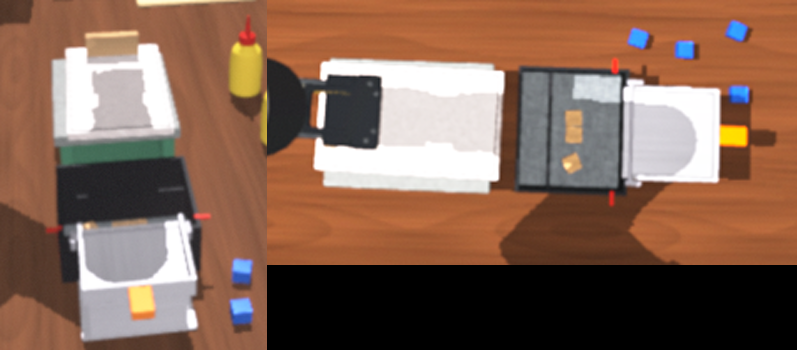

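Three blocks lie on the box floor at crop (573,119), (573,134) and (571,163). The tray is level and empty. Now I fit the board, stand and bar edges.

```bash
cat > fit.py <<'E'
from h import *
def lines(im,z=.104,rows=(225,268),zb=.138):
    g=cv2.cvtColor(im,cv2.COLOR_RGB2GRAY).astype(float)
    # board outline: white threshold per column/row
    w=(im.min(2)>205)
    c,s,m=max(blobs(im,(0,0,205),(180,40,255),500),key=lambda b:b[1][4])
    x0,y0,W,H=s[:4];print("board",s)
    def fit(pts,zz):
        P=plane("top",pts,zz)[:,:2]
        v=cv2.fitLine(P.astype(np.float32),cv2.DIST_HUBER,0,.001,.001).ravel();return v
    cols=range(x0+12,x0+W-12)
    up=[(u,np.flatnonzero(m[:,u])[0]-.5) for u in cols];lo=[(u,np.flatnonzero(m[:,u])[-1]+.5) for u in cols]
    fr=[(np.flatnonzero(m[v])[-1]+.5,v) for v in range(y0+10,y0+H-10)]
    for k,p in(("far side",up),("near side",lo),("front",fr)):
        v=fit(p,z);print(k,"pt",v[2:].round(4),"yaw",(np.arctan(-v[0]/v[1]) if k!="front" else np.arctan(v[1]/v[0])).round(4))
    return m
if __name__=="__main__":
    T=cv2.imread("pics/top0.png")[:,:,::-1].copy();lines(T)
    b=[x for x in blobs(T,(10,60,120),(20,170,255),100) if 200<x[0][0]<230][0]
    m=b[2];L=[(np.flatnonzero(m[v])[0]-.5,v) for v in range(232,261)]
    P=plane("top",L,.138);print("bar tail edge",P.mean(0).round(4),np.polyfit(P[:,0],P[:,1],1).round(4))
    e=plane("top",[(217,b[1][1]-.5),(217,b[1][1]+b[1][3]-.5)],.13);print("bar ends x",e.round(4).tolist())
    t3=cv2.imread("pics/t3.png")[:,:,::-1].copy()
    for im in(T,t3):
        r=[c for lo,hi in(((0,170,120),(6,255,255)),) for c,s,mm in blobs(im,lo,hi,8) if 360<c[0]<390];p=plane("top",r,.07);print("marks",p.round(4).tolist(),"yaw",np.arctan2(p[0,1]-p[1,1],p[0,0]-p[1,0]).round(4))
    # box near/far rim & stand edges: print grey profiles
    g=cv2.cvtColor(T,cv2.COLOR_RGB2GRAY)
    for u in(225,260,295):print(u,g[206:222,u].tolist(),g[276:296,u].tolist())
E
python3 fit.py
```

```text
board [207, 215, 107, 67, 5750]
far side pt [0.5886 0.1654] yaw -0.0346
near side pt [0.4446 0.1527] yaw -0.0378
front pt [0.5293 0.0353] yaw -0.0463
bar tail edge [0.5188 0.2583 0.138 ] [-0.0404  0.2792]
bar ends x [[0.5585, 0.2519, 0.13], [0.4794, 0.2493, 0.13]]
marks [[0.5939, -0.1158, 0.07], [0.4166, -0.1123, 0.07]] yaw -0.02
marks [[0.5939, -0.1158, 0.07], [0.4162, -0.1123, 0.07]] yaw -0.0199
225 [84, 83, 82, 81, 83, 84, 89, 126, 179, 200, 237, 253, 253, 253, 253, 252] [226, 191, 182, 181, 182, 179, 182, 183, 176, 149, 110, 88, 83, 80, 77, 73, 78, 82, 81, 81]
260 [82, 81, 82, 82, 84, 83, 83, 85, 116, 170, 186, 216, 246, 251, 250, 252] [250, 247, 238, 194, 173, 178, 181, 183, 183, 182, 174, 137, 94, 83, 80, 78, 77, 79, 79, 78]
295 [89, 87, 84, 84, 83, 83, 84, 82, 85, 124, 174, 181, 186, 229, 251, 241] [251, 252, 252, 253, 247, 201, 177, 179, 180, 181, 181, 177, 147, 99, 78, 78, 78, 79, 80, 80]
```

The fits agree: the board yaw is -.038 and the box and stand yaw is -.020, and bar centre (.519,.250) to front edge (.513,.0355) is 215 mm as specified. The slide is ≈150 mm along the outward direction with about +1° of straightening. I go down onto the bar and grip.

{"op": "servo_tool", "data": {
  "commands": [
    [0, 0, 0, -0.0005, 0.0105, 0.02, 0.05],
    [0, 0, 0, -0.0005, 0.0105, 0.05, 0.05],
    [0, 0, 0, -0.0005, 0.0105, 0.08, 0.05],
    [0, 0, 0, -0.0005, 0.0105, 0.1, 0.05],
    [0, 0, 0, -0.0005, 0.0105, 0.1125, 0.05]
  ]
}}

```text
time_s: 12.35
tcp_pos: [0.5182, 0.2495, 0.1319]
ee_rot: [3.14, -0.001, -1.61]
force: [-0.3, 0.5, 0.0]
gripper_width: 0.0499
```

{"op": "servo_tool", "data": {
  "commands": [
    [0, 0, 0, 0, 0, 0, 0.05],
    [0, 0, 0, 0, 0, 0, 0.012],
    [0, 0, 0, 0, 0, 0, 0.012],
    [0, 0, 0, 0, 0, 0, 0.012],
    [0, 0, 0, 0, 0, 0, 0.012]
  ]
}}

```text
time_s: 12.85
tcp_pos: [0.519, 0.2501, 0.1344]
ee_rot: [-3.141, 0.001, -1.607]
force: [0.3, 0.5, 1.6]
gripper_width: 0.0232
```

{"op": "servo_tool", "data": {
  "commands": [
    [0, 0, 0, 0, 0, 0, 0.01],
    [0, 0, 0, 0, 0, 0, 0.01],
    [0, 0, 0, 0, 0, 0, 0.01],
    [0, 0, 0, 0, 0, 0, 0.01]
  ],
  "newtons": 40
}}

```text
time_s: 13.25
tcp_pos: [0.5191, 0.2504, 0.1342]
ee_rot: [-3.14, 0.001, -1.607]
force: [-1.2, 2.7, 4.7]
gripper_width: 0.0155
```

{"op": "servo_tool", "data": {
  "commands": [
    [0, 0, -0.2, 0.005, 0, 0.0003, 0.01],
    [0, 0, -0.4, 0.011, 0, 0.0005, 0.01],
    [0, 0, -0.6, 0.017, 0, 0.0005, 0.01],
    [0, 0, -0.8, 0.024, 0, 0.0005, 0.01],
    [0, 0, -1.0, 0.03, -0.0005, 0.0005, 0.01]
  ]
}}

```text
time_s: 13.75
tcp_pos: [0.5192, 0.2212, 0.1342]
ee_rot: [-3.139, 0.003, -1.589]
force: [-2.6, 5.7, 10.7]
gripper_width: 0.0157
```

{"op": "servo_tool", "data": {
  "commands": [
    [0, 0, 0, 0.006, 0, 0, 0.01],
    [0, 0, 0, 0.012, 0, 0, 0.01],
    [0, 0, 0, 0.018, 0, 0, 0.01],
    [0, 0, 0, 0.024, 0, 0, 0.01],
    [0, 0, 0, 0.03, 0, 0, 0.01]
  ]
}}

```text
time_s: 14.25
tcp_pos: [0.5189, 0.1912, 0.1342]
ee_rot: [-3.138, 0.003, -1.589]
force: [0.1, 8.8, 5.5]
gripper_width: 0.0159
```

{"op": "servo_tool", "data": {
  "commands": [
    [0, 0, 0, 0.006, 0, 0.0002, 0.01],
    [0, 0, 0, 0.012, 0, 0.0003, 0.01],
    [0, 0, 0, 0.018, 0, 0.0004, 0.01],
    [0, 0, 0, 0.024, 0, 0.0005, 0.01],
    [0, 0, 0, 0.03, 0, 0.0005, 0.01]
  ]
}}

```text
time_s: 14.75
tcp_pos: [0.5188, 0.1616, 0.1342]
ee_rot: [-3.137, 0.003, -1.589]
force: [1.4, 5.8, 6.2]
gripper_width: 0.016
```

{"op": "servo_tool", "data": {
  "commands": [
    [0, 0, 0, 0.006, 0, 0.0002, 0.01],
    [0, 0, 0, 0.012, 0, 0.0003, 0.01],
    [0, 0, 0, 0.018, 0, 0.0004, 0.01],
    [0, 0, 0, 0.024, 0, 0.0005, 0.01],
    [0, 0, 0, 0.03, 0, 0.0005, 0.01]
  ]
}}

```text
time_s: 15.25
tcp_pos: [0.5188, 0.132, 0.1342]
ee_rot: [-3.136, 0.004, -1.588]
force: [-0.5, 9.8, 11.2]
gripper_width: 0.0156
```

```bash
cat > chk.py <<'E'
from fit import *
import sys
jm=env.get_image("top");im=env.get_image("side");cv2.imwrite(f"pics/t{sys.argv[1]}.png",jm[:,:,::-1]);cv2.imwrite(f"pics/s{sys.argv[1]}.png",im[:,:,::-1])
r=[c for c,s,mm in blobs(jm,(0,170,120),(6,255,255),8) if 360<c[0]<390];print("marks",plane("top",r,.07).round(4).tolist())
print(env.read_state()["force"],env.read_state()["ee_rot"])
m=lines(jm)
a=im[120:330,190:350,::-1];b=jm[180:330,180:480,::-1]
cv2.imwrite(f"pics/c{sys.argv[1]}.png",np.hstack([cv2.resize(a,(267,350),interpolation=2),cv2.copyMakeBorder(cv2.resize(b,(530,265),interpolation=2),0,85,0,0,0)]))
E
python3 chk.py 4
```

```text
marks [[0.5939, -0.1158, 0.07], [0.4159, -0.1125, 0.07]]
[ 1.891542    5.77139947 11.86388843] [-3.13622577e+00  3.07725180e-03 -1.58863277e+00]
board [76, 0, 503, 52, 18720]
far side pt [ 1.1299 -0.0224] yaw 0.0136
near side pt [1.0083 0.0199] yaw -0.0003
front pt [ 1.0646 -0.5417] yaw 1.2788
```

View pics/c4.png

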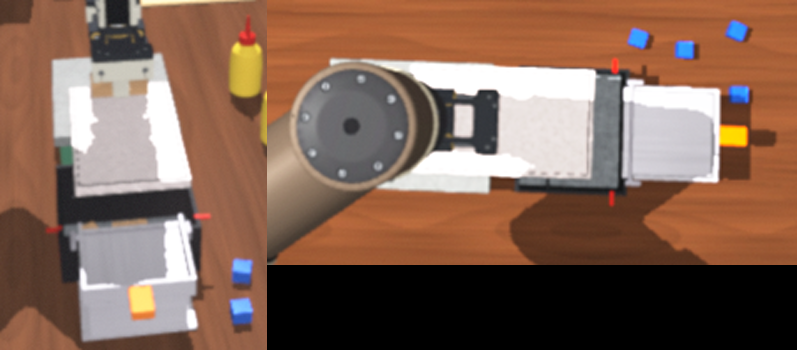

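Board flat and nearly at the marks: front edge at crop x≈592, marks at x≈614, about 30 mm to go. I move on with a slight nose-up correction.

{"op": "servo_tool", "data": {
  "commands": [
    [0, 0.05, 0, 0.006, 0.0004, 0.0001, 0.01],
    [0, 0.1, 0, 0.012, 0.0008, 0.0002, 0.01],
    [0, 0.15, 0, 0.018, 0.0012, 0.0002, 0.01],
    [0, 0.2, 0, 0.023, 0.0016, 0.0003, 0.01],
    [0, 0.3, 0, 0.027, 0.002, 0.0003, 0.01]
  ]
}}

```text
time_s: 15.85
tcp_pos: [0.5168, 0.1053, 0.1342]
ee_rot: [-3.135, -0.001, -1.589]
force: [0.0, 8.6, 10.6]
gripper_width: 0.0158
```

```bash
cat > fr.py <<'E'
from h import *
import sys
jm=env.get_image("top");im=env.get_image("side");n=sys.argv[1];s=env.read_state()
cv2.imwrite(f"pics/t{n}.png",jm[:,:,::-1]);cv2.imwrite(f"pics/s{n}.png",im[:,:,::-1])
print(s["tcp_pos"].round(4),s["ee_rot"].round(4),s["force"].round(1),s["gripper_width"])
g=jm.min(2).astype(float);P=[]
for v in range(222,278,3):
    row=g[v,350:381];i=np.flatnonzero((row[:-1]>125)&(row[1:]<=125))
    if len(i):k=i[-1];P.append((350+k+(row[k]-125)/(row[k]-row[k+1]),v))
print(np.round(P,1).tolist())
Q=plane("top",P,.104);v=cv2.fitLine(Q[:,:2].astype(np.float32),cv2.DIST_HUBER,0,.001,.001).ravel();a=v[1]/v[0]
print("front y at x=.514:",(v[3]+a*(.514-v[2])).round(4),"yaw",a.round(4),"resid",np.std(Q[:,1]-v[3]-a*(Q[:,0]-v[2])).round(4))
r=[c for c,_,_ in blobs(jm,(0,170,120),(6,255,255),8) if 360<c[0]<390];m=plane("top",r,.07);b=(m[0,1]-m[1,1])/(m[0,0]-m[1,0])
print("marks y at .514:",(m[1,1]+b*(.514-m[1,0])).round(4),"yaw",b.round(4))
a=im[120:330,190:350,::-1];b=jm[200:305,320:420,::-1]
cv2.imwrite(f"pics/c{n}.png",np.hstack([cv2.resize(a,(400,525),interpolation=2),cv2.copyMakeBorder(cv2.resize(b,(400,420),interpolation=2),0,105,0,0,0)]))
E
python3 fr.py 5
```

```text
[0.5167 0.1048 0.1342] [-3.1351e+00 -1.4000e-03 -1.5888e+00] [ 2.1  5.4 12.7] 0.015600461870810567
[[377.6, 222.0], [379.1, 225.0], [377.8, 228.0], [377.8, 231.0], [377.7, 234.0], [377.6, 237.0], [376.9, 240.0], [376.9, 243.0], [377.2, 246.0], [377.2, 249.0], [377.1, 252.0], [376.9, 255.0], [377.0, 258.0], [377.0, 261.0], [376.8, 264.0], [376.4, 267.0], [376.2, 270.0], [376.3, 273.0], [375.8, 276.0]]
front y at x=.514: -0.1139 yaw -0.0319 resid 0.0008
marks y at .514: -0.1145 yaw -0.0197
```

View pics/c5.png

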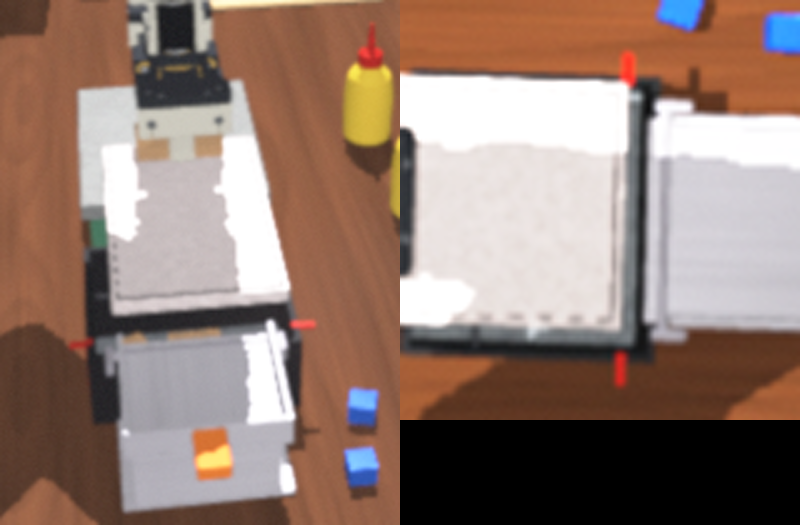

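```bash
python3 - <<'E'
from h import *
t=cv2.imread("pics/t5.png")[:,:,::-1];t3=cv2.imread("pics/t3.png")[:,:,::-1]
for v in(225,232,245,255,265,272):print(v,t[v,370:386].min(1).tolist(),t3[v,370:386].min(1).tolist())
T=cv2.imread("pics/top0.png")[:,:,::-1]
for v in(235,260):print("init",v,T[v,306:320].min(1).tolist())
s=cv2.imread("pics/s5.png")[:,:,::-1]
for u in(240,255,270,290):print("side",u,s[228:252,u].min(1).tolist())
for y in(-.108,-.110,-.112,-.114):
  C=env.get_calibration("top")
  f=lambda n,X:cv2.projectPoints(np.float64([X]),cv2.Rodrigues(np.array(env.get_calibration(n)["R"]))[0],np.array(env.get_calibration(n)["t"]),np.array(env.get_calibration(n)["camera_matrix"]),np.array(env.get_calibration(n)["distortion"]))[0].ravel().round(1)
  print(y,f("top",(.514,y,.104)),*[f("side",(x,y+(.514-x)*.02,z)) for x in(.47,.514,.55) for z in(.104,.092)])
E
```

```text
225 [255, 255, 255, 255, 251, 254, 242, 174, 138, 129, 78, 28, 26, 89, 180, 213] [213, 214, 216, 216, 213, 207, 201, 202, 209, 201, 127, 49, 45, 112, 191, 218]
232 [255, 255, 255, 254, 251, 255, 241, 156, 118, 96, 51, 78, 170, 235, 255, 254] [212, 218, 219, 215, 213, 215, 219, 217, 213, 177, 97, 152, 255, 255, 255, 254]
245 [223, 226, 219, 181, 188, 210, 169, 123, 110, 79, 41, 93, 184, 208, 201, 177] [131, 125, 122, 117, 117, 120, 120, 119, 114, 81, 43, 95, 188, 211, 206, 180]
255 [226, 224, 208, 169, 200, 197, 153, 121, 104, 64, 45, 113, 190, 209, 201, 169] [118, 116, 114, 115, 116, 119, 124, 120, 108, 64, 44, 113, 194, 213, 205, 173]
265 [223, 224, 208, 164, 191, 171, 136, 121, 110, 56, 50, 131, 195, 204, 189, 162] [123, 121, 122, 118, 117, 116, 121, 124, 114, 58, 53, 135, 198, 207, 192, 167]
272 [221, 215, 186, 166, 197, 166, 129, 121, 99, 47, 59, 147, 203, 207, 185, 172] [124, 128, 133, 133, 133, 130, 126, 124, 100, 50, 63, 150, 206, 209, 188, 175]
init 235 [251, 251, 251, 249, 231, 234, 208, 114, 37, 22, 23, 23, 23, 23]
init 260 [251, 250, 241, 238, 249, 217, 96, 23, 20, 23, 23,
[... 219 characters left out ...]
9, 180, 138, 74, 38, 40, 37, 38, 41, 45]
side 270 [190, 189, 187, 187, 187, 187, 190, 183, 168, 165, 195, 211, 213, 205, 176, 116, 60, 42, 40, 38, 39, 37, 45, 73]
side 290 [255, 255, 255, 255, 255, 255, 254, 251, 252, 233, 207, 200, 191, 156, 89, 46, 41, 44, 43, 43, 47, 66, 92, 108]
-0.108 [374.5 250.8] [249.5 239. ] [249.8 243.8] [271.9 237.2] [272.1 242. ] [290.1 235.7] [290.2 240.5]
-0.11 [375.4 250.8] [249.6 239.6] [249.9 244.4] [272.1 237.8] [272.2 242.6] [290.3 236.3] [290.3 241.1]
-0.112 [376.2 250.8] [249.7 240.2] [250. 245.] [272.2 238.4] [272.3 243.2] [290.4 236.9] [290.4 241.7]
-0.114 [377.1 250.8] [249.7 240.8] [250.1 245.7] [272.3 239. ] [272.4 243.9] [290.6 237.6] [290.6 242.4]
```

The box floor behind the edge is grey level ~120, so my threshold of 125 was too low. At half-level the front edge is at px 376.0, giving y≈-.1115 (the side view gives -.111). The marks are at -.1145, so 3 mm remain.

{"op": "servo_tool", "data": {
  "commands": [
    [0, 0, 0, 0.001, 0, 0, 0.01],
    [0, 0, 0, 0.002, 0, 0, 0.01],
    [0, 0, 0, 0.0032, 0, 0, 0.01],
    [0, 0, 0, 0.0032, 0, 0, 0.01],
    [0, 0, 0, 0.0032, 0, 0, 0.01]
  ]
}}

```text
time_s: 16.45
tcp_pos: [0.5167, 0.1022, 0.1342]
ee_rot: [-3.135, -0.001, -1.589]
force: [0.3, 10.0, 13.3]
gripper_width: 0.0159
```

```bash
sed -i 's/>125)/>165)/;s/<=125)/<=165)/;s/-125)/-165)/;s/range(222,278,3)/range(237,277,2)/;s/350:381/350:379/' fr.py; python3 fr.py 6; python3 - <<'E'
from h import *
s=cv2.imread("pics/s6.png")[:,:,::-1].copy()
P=[]
for u in range(240,290,4):
    col=s[:,u].min(1).astype(float);i=[k for k in range(236,252) if col[k]>125>=col[k+1]]
    if i:P.append((u,i[0]+(col[i[0]]-125)/(col[i[0]]-col[i[0]+1])))
Q=plane("side",P,.092);f=np.polyfit(Q[:,0],Q[:,1],1);print("side front y .514",np.polyval(f,.514).round(4),"yaw",f[0].round(4))
for c,st,m in blobs(s,(0,140,80),(6,255,255),6)+blobs(s,(174,140,80),(180,255,255),6):
    if c[1]>220:print("side mark",c,st,plane("side",[c],.07)[0].round(4))
E
```

```text
[0.5167 0.1022 0.1342] [-3.1350e+00 -9.0000e-04 -1.5887e+00] [ 0.8  9.9 12.5] 0.01553939649370631
[[377.3, 239.0], [377.1, 241.0], [377.0, 243.0], [377.1, 245.0], [377.0, 247.0], [377.0, 249.0], [376.9, 251.0], [377.0, 253.0], [377.0, 255.0], [376.9, 257.0], [377.1, 259.0], [377.2, 261.0], [377.1, 263.0], [376.7, 265.0], [376.7, 267.0], [376.7, 269.0], [376.7, 271.0], [376.5, 273.0], [376.2, 275.0]]
front y at x=.514: -0.1137 yaw -0.0078 resid 0.0004
marks y at .514: -0.1143 yaw -0.0183
side front y .514 -0.1131 yaw -0.0239
side mark [311.4 249.4] [306, 248, 11, 4, 36] [ 0.592  -0.1161  0.07  ]
side mark [221.7 257.3] [217, 255, 10, 5, 38] [ 0.413  -0.1137  0.07  ]
```

View pics/c6.png

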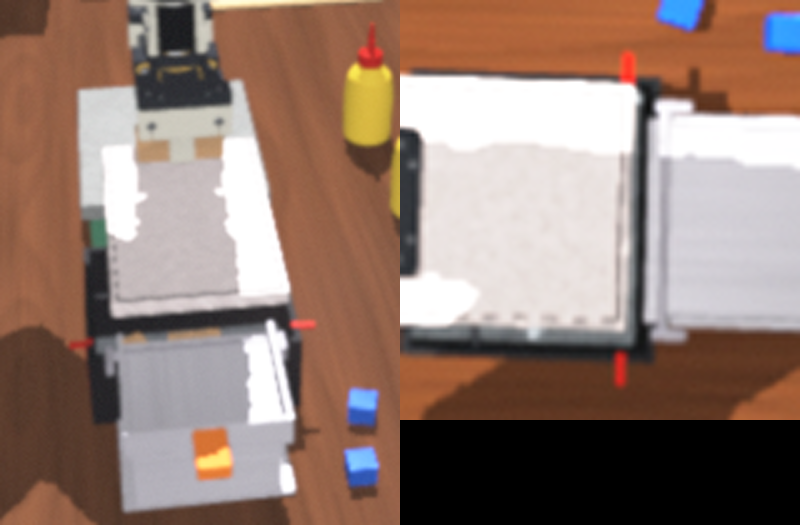

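Remaining shortfall: top view .6 mm, side view 2 mm. I give one more small push of 1.2 mm, then hand in while holding.

{"op": "servo_tool", "data": {
  "commands": [
    [0, 0, 0, 0.0006, 0, 0, 0.01],
    [0, 0, 0, 0.0012, 0, 0, 0.01],
    [0, 0, 0, 0.0012, 0, 0, 0.01],
    [0, 0, 0, 0.0012, 0, 0, 0.01],
    [0, 0, 0, 0.0012, 0, 0, 0.01]
  ]
}}

```text
time_s: 17.05
tcp_pos: [0.5167, 0.1011, 0.1342]
ee_rot: [-3.135, -0.001, -1.589]
force: [0.1, 8.8, 12.7]
gripper_width: 0.0158
```

```bash
python3 fr.py 7; python3 -c "
from bench import env
print(env.close_job())"
```

```text
[0.5167 0.1011 0.1342] [-3.1350e+00 -8.0000e-04 -1.5886e+00] [-0.9 10.5 13.2] 0.015632366078839454
[[377.7, 245.0], [377.7, 247.0], [377.7, 249.0], [377.7, 251.0], [377.6, 253.0], [377.3, 255.0], [377.2, 257.0], [377.2, 259.0], [377.1, 261.0], [377.1, 263.0], [377.0, 265.0], [377.1, 267.0], [376.9, 269.0], [376.7, 271.0], [376.8, 273.0], [376.8, 275.0]]
front y at x=.514: -0.115 yaw -0.0286 resid 0.0002
marks y at .514: -0.1143 yaw -0.0183
the job is handed in; nothing more can be done
None
```

I handed the job in at about 17 s of the 61 s allowed, with the arm still gripping the board. Handing in reported no verdict.

- **Tray:** I tipped it by its orange handle to about 1.1 rad and lowered it level again. The pictures afterwards show all three blocks on the box floor and the tray empty.
- **Board:** I straightened it by about 1° and slid it about 149 mm outward. It was pressed down on its stand throughout, with 5–13 N upward on the tool, and the tool height stayed at 0.1342 m.
- **Front edge:** In the last top view it is at y = -0.1150, against -0.1143 for the marks, so about 0.7 mm past. The side view, taken before the last 1.2 mm push, put it about 2 mm short, so about 1 mm short now. The two cameras disagree by 1–2 mm, which is within their calibration.
- **Squareness:** The edge-angle readings were noisy, from -0.008 to -0.029 rad against about -0.02 rad for the box. The tool's own turn puts the board at -0.020 rad.
- **Bystanders:** I kept the arm clear of the glue bottles and the small box. I did not measure their positions again at the end, and the last pictures viewed did not show the small box.

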